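Put door hardware back into the stock bins

ROBOT

A 6-joint arm with a two-finger parallel gripper is mounted at the origin on the work surface. World frame = base frame: x ahead of the robot, y to its left, z up, the work surface at z = 0. Lengths are in m, angles in rad, forces in N, time in s.
With the tool pointing down it reaches from about 0.3 to 0.875 m from the base axis. Payload 6.4 kg.
Tool frame: the origin (TCP) lies at the centre of the arm's flange, where the gripper is bolted on; the fingertips stand 173 mm ahead of it and the grasp point (between the pads) lies 155 mm ahead of it; z points along the fingers, x is the direction in which the jaws open and shut, and the axes are right-handed (so a half turn about z gives the same grasp; the last joint's range is limited). The gripper opens to 85 mm and grips with 20 to 120 N. Pads are 22 mm wide; open, the fingers measure 114 mm over their backs; the gripper's body (76 mm by 85 mm) begins 54 mm behind the grasp point. The pads swing forward as they close: fully open they stand 13 mm farther back than shut.
Start: joints at [-1.44, 0.181, 1.607, -0, 1.354, -0.206], TCP at [0.19, -0.543, 0.405] pointing down, gripper open.
Joint ranges: [-2.99, 2.99], [-0.89, 2.07], [0.3, 2.58], [-1.14, 4.28], [0, 2.63], [-3.12, 3.12]. Speed limits (rad/s): [2.57, 2.57, 3.01, 3.14, 3.14, 3.14].

INTERFACE

Orientations are given as a unit quaternion [w, x, y, z].
In Python, from bench import ctrl gives the robot as it stands. The module is installed in compiled form; this text tells all that it offers.
- The arm moves only by the tool move_arm, never from a script. Its argument "moves" is a list of rows, each an object of numbers: "gripper": the opening in per cent of the stroke, from 0 (shut) to 100 (fully open); "x", "y", "z": the shift along the tool's x, y, z in cm; "roll": the turn about the tool's z in degrees. In form: [{"gripper": .., "x": .., "y": .., "z": .., "roll": ..}, ...]. A call has 1 to 5 rows; each row shifts and turns the commanded pose from where the row before left it, along the tool's axes as they then stand; what a row does not reach is not made up. A row lasts 1/8 s, in which the tool goes at most 62.5 mm and 10.7 degrees, less where a joint would pass 70% of its speed; a pose out of reach is approached as far as the arm can. A call is refused whole if a number of a shift passes 6.25 or a number of a turn 10.7, either way. A call with a gripper value outside its range is refused whole. The fingers move at their own pace and stop on an object; the grip force is fixed at half the most. Time passes only in rows, so rows that do not move let the fingers close. It gives the time, the measured TCP pose, the force and the opening at its end, in the units of the state.
- ctrl.get_obs(): the state, without advancing time (a new reading comes with each control period).
- ctrl.camera(name): name is "side" or "top" or "wrist"; returns a dict with "img" (400x640x3 uint8, red, green, blue), "fx", "fy", "cx", "cy" (pixels), "world_from_camera" (4x4, takes a point from camera to world coordinates); the wrist camera has in their place "tool_from_camera" (4x4, takes a point from camera to tool coordinates, whose origin is the TCP and whose axes are the tool frame's). Camera axes: x right, y up, looking along -z (the intrinsics and any distortion apply to the point x, -y, -z); pixel columns grow to the right and rows downward; lengths in m; the calibration is good to about 2 mm. A picture is of the moment at which its call begins: read the wrist's pose just before it. There is no depth.
- ctrl.hand_in(): hands the job in, once; it reports no verdict.
The state is a dict: "time_s": time; "q": joint angles; "dq": joint speeds; "joint_efforts": joint torques, N m; "eef_pos": TCP position; "eef_rot": TCP orientation; "wrist_force": force on the tool from outside, world axes, zero at the start; "torque": the same for the moment, N m; "opening": opening from 0.0 (shut) to 1.0 (fully open).
Only numpy, scipy, OpenCV 4.12 (cv2) and the standard library are available. Lean on these libraries where they do the work, as an engineer would, in place of code of your own. Each camera call takes 0.05 s, during which the arm holds its last target. There are 200 camera calls.

TASK

Put the four loose pieces of door hardware on the counter back into stock: each goes into the bin whose ledge carries a sample of the same article (the large padlock with the large one, the small with the small one). Set each down gently without dropping it, resting flat on the bin's floor the same way up as it lies now, and let go. Leave the tape roll and the carton where they are.

Things in the scene. Friction and masses are not known exactly. Their poses are not given: they have to be found in the camera images.
- large_padlock: large loose padlock lying flat: brass body 46 (x) x 52 (y) x 24 thick, steel shackle (9 mm bar, 12 mm above the underside) reaching out of the +x side to x = 55. Origin: centre of the body's underside; z up; about 340 g (mm)
- small_padlock: small loose padlock lying flat: brass body 30 (x) x 34 (y) x 18 thick, steel shackle (6 mm bar, 9 mm above the underside) reaching out of the +x side to x = 35. Origin: centre of the body's underside; z up; about 120 g (mm)
- knob: loose round steel door knob standing on its rose: rose 52 diameter, 6 to 9 thick, neck 22 diameter, knob head 50 diameter with a straight band from z = 37 to 51, whole height 60. Origin: centre of the rose's underside; z up along the axis; about 260 g (mm)
- pull: loose steel drawer pull standing on its two feet: straight bar 96 long (along x), 12 wide (y), from z = 24 to 34, on two round feet 18 diameter at x = +-39; open under the bar. Origin: midway between the feet at their underside; z up; about 120 g (mm)
- bin_large_padlock: fixed open grey stock bin, 128 (x) x 104 (y) x 32 high outside, walls and floor 4 thick, floor top at z = 4; behind it (+x) a white ledge 14 high reaches to x = 126 and carries, fixed, a sample: a large padlock like the loose one (body 52 x 46), flat, shackle to +y, up to z = 38. Origin: centre of the bin's underside; z up, x towards the ledge. Bins are alike but for it. (mm)
- bin_small_padlock: fixed open grey stock bin, 128 (x) x 104 (y) x 32 high outside, walls and floor 4 thick, floor top at z = 4; behind it (+x) a white ledge 14 high reaches to x = 126 and carries, fixed, a sample: a small padlock like the loose one (body 34 x 30), flat, shackle to +y, up to z = 32. Origin: centre of the bin's underside; z up, x towards the ledge. Bins are alike but for it. (mm)
- bin_knob: fixed open grey stock bin, 128 (x) x 104 (y) x 32 high outside, walls and floor 4 thick, floor top at z = 4; behind it (+x) a white ledge 14 high reaches to x = 126 and carries, fixed, a sample: a round door knob like the loose one, standing upright, up to z = 74. Origin: centre of the bin's underside; z up, x towards the ledge. Bins are alike but for it. (mm)
- bin_pull: fixed open grey stock bin, 128 (x) x 104 (y) x 32 high outside, walls and floor 4 thick, floor top at z = 4; behind it (+x) a white ledge 14 high reaches to x = 126 and carries, fixed, a sample: a drawer pull like the loose one, standing across the ledge (bar along y), up to z = 48. Origin: centre of the bin's underside; z up, x towards the ledge. Bins are alike but for it. (mm)
- tape_roll: bystander: loose roll of blue tape lying flat beside the work, 90 outside and 64 inside diameter, 25 high; origin: centre of its underside (mm)
- carton: bystander: small loose cardboard carton with a white paper band, beside the work, 70 (x) x 60 (y) x 45 high; origin: centre of its underside (mm)
There are look-alikes about, which are no part of the job. What is shaped like the large_padlock but green or purple is not meant.

How it is judged:
At the end, for the whole second after the job is handed in: Each of the four articles is at rest in the bin with its own sample: origin inside the bin's inner walls (120 x 96 mm), underside resting on the bin's floor (origin less than 8 mm above the bin's underside, so within 4 mm of the floor), not tipped more than 0.12 rad (x of large_padlock in the frame of bin_large_padlock between -0.06 and 0.06 m and y of large_padlock in the frame of bin_large_padlock between -0.048 and 0.048 m and z of large_padlock in the frame of bin_large_padlock between 0 and 0.008 m and angle between each of large_padlock, small_padlock, knob, pull's own z axis and vertical below 0.12 rad and linear speed of each of large_padlock, small_padlock, knob, pull below 0.02 m/s and angular speed of each of large_padlock, small_padlock, knob, pull below 0.2 rad/s and x of small_padlock in the frame of bin_small_padlock between -0.06 and 0.06 m and y of small_padlock in the frame of bin_small_padlock between -0.048 and 0.048 m and z of small_padlock in the frame of bin_small_padlock between 0 and 0.008 m and x of knob in the frame of bin_knob between -0.06 and 0.06 m and y of knob in the frame of bin_knob between -0.048 and 0.048 m and z of knob in the frame of bin_knob between 0 and 0.008 m and x of pull in the frame of bin_pull between -0.06 and 0.06 m and y of pull in the frame of bin_pull between -0.048 and 0.048 m and z of pull in the frame of bin_pull between 0 and 0.008 m); the robot touches nothing.
It fails at once if an article is dropped or thrown (touching nothing and faster than 0.6 m/s: a fall of about 2 cm) ((contact force between large_padlock and anything else below 0.01 N and linear speed of large_padlock above 0.6 m/s) or (contact force between small_padlock and anything else below 0.01 N and linear speed of small_padlock above 0.6 m/s) or (contact force between knob and anything else below 0.01 N and linear speed of knob above 0.6 m/s) or (contact force between pull and anything else below 0.01 N and linear speed of pull above 0.6 m/s)).
It fails at once if the tape_roll is shoved more than 15 mm (distance of tape_roll from where it was at the start of the episode above 0.015 m).
It fails at once if the carton is shoved more than 15 mm (distance of carton from where it was at the start of the episode above 0.015 m).
It also fails if it takes over 99 s, if anything falls off the work surface, if the arm or the gripper's body presses on something with over 40 N, if the wrist force passes 120 N, or if a joint passes its speed limit or range.

## Working session

There is one attempt and no reset: what is moved stays moved. The work goes in short steps, Python scripts to look and compute and a tool call to move; the robot and the scene stay as the last step left them, time stands still between calls to the robot, and variables do not carry over. Pictures are saved under pics/ and viewed, about 12 in all and at most 16, crops included, and the job is handed in when it is done.

Besides the shell and the picture viewer there is one more tool, called after "Emit:" as name(argument=value, ...), one argument or row to a line, values as JSON. move_arm: Moves the arm, as the interface text tells. Its arguments: {"type":"object","properties":{"moves":{"type":"array","items":{"type":"object","properties":{"gripper":{"type":"number"},"x":{"type":"number"},"y":{"type":"number"},"z":{"type":"number"},"roll":{"type":"number"}}}}},"required":["moves"]}

```bash
mkdir -p pics; python3 - <<'E'
from bench import ctrl
import cv2,json
o=ctrl.get_obs(); print({k:o[k] for k in('time_s','q','eef_pos','eef_rot','opening')})
for n in('top','side'):
    c=ctrl.camera(n); cv2.imwrite(f'pics/{n}0.png',c['img'][:,:,::-1]); print(n,[c[k] for k in c if k!='img'])
E
```

```text
{'time_s': 0.0, 'q': array([-1.44028521e+00,  1.81533005e-01,  1.60799398e+00,  2.39106437e-06,
        1.35380553e+00, -2.06277014e-01]), 'eef_pos': array([ 0.19000891, -0.54243225,  0.40379519]), 'eef_rot': array([-6.38781415e-04,  8.15615068e-01, -5.78594248e-01, -5.90536962e-04]), 'opening': 1.0004170496716471}
top [378.99892600552755, 378.99892600552755, 322.37444964259583, 202.3872215865961, array([[-0.00895435,  0.99304195, -0.11742019,  0.36539103],
       [-0.99982921, -0.00699278,  0.01710695,  0.00272599],
       [ 0.01616682,  0.11755332,  0.99293497,  1.11941424],
       [ 0.        ,  0.        ,  0.        ,  1.        ]])]
side [467.3943802028663, 467.3943802028663, 315.0598815278542, 190.39084586295564, array([[-0.87291822,  0.23528976, -0.42737866,  0.01567144],
       [-0.48753773, -0.45286836,  0.74646983,  0.7734644 ],
       [-0.01790956,  0.85997033,  0.51002968,  0.57230752],
       [ 0.        ,  0.        ,  0.        ,  1.        ]])]
```

View pics/top0.png

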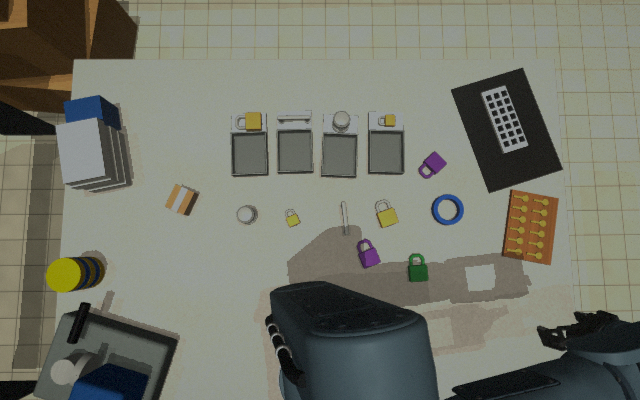

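View pics/side0.png

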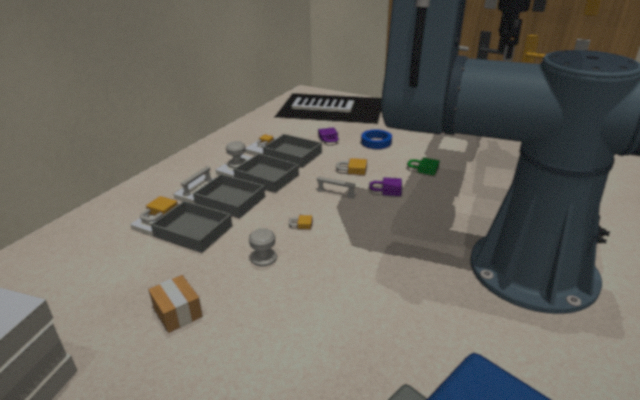

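Left to right, the bins in the top view are large padlock (col 249), pull (295), knob (340) and small padlock (386). The loose pieces are knob (247,214), small padlock (292,217), pull (344,218) and large padlock (387,213). The purple and green padlocks are decoys. Next I'll enlarge this area to measure it.

```bash
cat > h.py <<'E'
import numpy as np
from bench import ctrl
from scipy.spatial.transform import Rotation as R
def px2w(c,u,v,z,T=None):
    T=c['world_from_camera'] if T is None else T
    d=T[:3,:3]@np.array([(u-c['cx'])/c['fx'],-(v-c['cy'])/c['fy'],-1.]); o=T[:3,3]
    return o+d*(z-o[2])/d[2]
def tool():
    o=ctrl.get_obs(); T=np.eye(4); q=o['eef_rot']; T[:3,:3]=R.from_quat(np.r_[q[1:],q[0]]).as_matrix(); T[:3,3]=o['eef_pos']; return T
E
python3 - <<'E'
import cv2
i=cv2.imread('pics/top0.png')[105:245,225:410]
cv2.imwrite('pics/crop.png',cv2.convertScaleAbs(cv2.resize(i,None,fx=4,fy=4,interpolation=cv2.INTER_CUBIC),alpha=1.4))
E
```

```text
(no output)
```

View pics/crop.png

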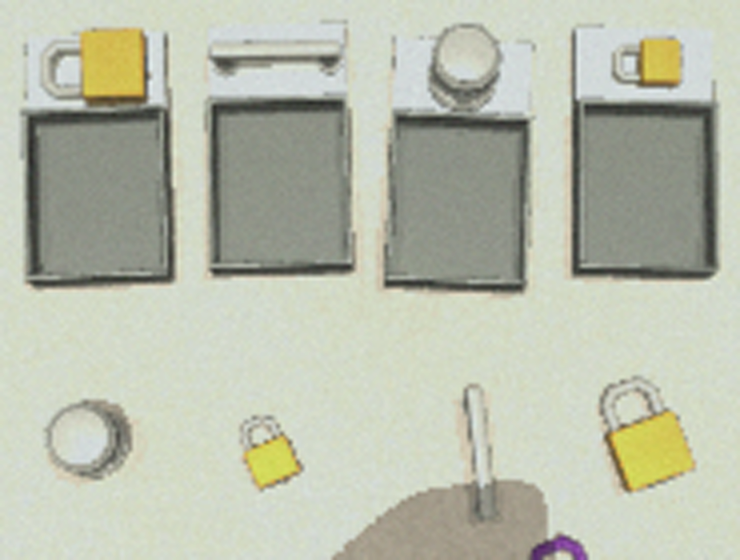

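The crop is clear enough to measure from. The shackles point roughly to +x and the pull's bar lies along x, so the jaws can close along y everywhere.

```bash
cat > scene.py <<'E'
from h import *
import json
def scene(c):
    f=lambda p,z: px2w(c,225+(p[0]+.5)/4-.5,105+(p[1]+.5)/4-.5,z)[:2]
    S={}
    def add(n,c_,z,a=None,b=None):
        p=f(c_,z); yaw=0.
        if a is not None: d=f(b,z)-f(a,z); yaw=np.degrees(np.arctan2(d[1],d[0]))
        S[n]=(*p.round(4),round(yaw,1))
    cn=lambda *P: np.mean(P,0)
    L=[(608,440),(678,410),(694,464),(628,491)]; add('large',cn(*L),.024,cn(*L[2:]),cn(*L[:2]))
    s=[(244,444),(287,430),(301,473),(262,490)]; add('small',cn(*s),.018,cn(*s[2:]),cn(*s[:2]))
    add('knob',(80,438),.045); add('pull',(479,452),.034,(485,519),(474,385))
    for n,Q in dict(bL=[(24,112),(165,108),(172,280),(28,282)],bP=[(208,100),(347,98),(353,268),(210,270)],
        bK=[(392,118),(530,114),(526,288),(385,285)],bS=[(576,103),(716,100),(717,270),(574,272)]).items():
        add(n,cn(*Q),.032,cn(*Q[2:]),cn(*Q[:2]))
    return S
E
cat > go.py <<'E'
# go.py x y yaw : shift in tool axes cm and roll deg so that jaws (tool x) are at yaw+-90 world
import sys; from h import *
x,y,yaw=map(float,sys.argv[1:4]); T=tool()
d=T[:3,:3].T@np.array([x-T[0,3],y-T[1,3],0]); a=np.degrees(np.arctan2(T[1,0],T[0,0]))
e=(yaw+90-a+90)%180-90   # world turn; tool z is down so roll=-e
o=ctrl.get_obs(); print('t',o['time_s'],'pos',T[:3,3].round(4),'jaw yaw',round(a,1),'tilt',T[:3,2].round(3),'shift cm',(d*100).round(2),'roll',round(-e,1),'q6',round(o['q'][5],2),'F',o['wrist_force'].round(1),'open',round(o['opening'],3))
r=np.radians(e);c,s=np.cos(r),np.sin(r)
# after roll first:
R2=T[:3,:3]@R.from_euler('z',-e,degrees=True).as_matrix(); print('shift if rolled first',(R2.T@np.array([x-T[0,3],y-T[1,3],0])*100).round(2))
E
python3 - <<'E'
from scene import *
c=ctrl.camera('top')
for k,v in scene(c).items(): print(k,v)
E
python3 go.py 0.4 -0.2 20
```

```text
large (np.float64(0.4496), np.float64(-0.2053), np.float64(17.4))
small (np.float64(0.4463), np.float64(0.0696), np.float64(19.7))
knob (np.float64(0.4605), np.float64(0.205), 0.0)
pull (np.float64(0.4492), np.float64(-0.0788), np.float64(3.8))
bL (np.float64(0.6395), np.float64(0.1975), np.float64(2.6))
bP (np.float64(0.6475), np.float64(0.0644), np.float64(1.3))
bK (np.float64(0.6339), np.float64(-0.0666), np.float64(-2.6))
bS (np.float64(0.6445), np.float64(-0.2049), np.float64(-1.8))
t 0.15 pos [ 0.19   -0.5425  0.404 ] jaw yaw -70.7 tilt [-0.     0.001 -1.   ] shift cm [-25.39 -31.14   0.04] roll -0.7 q6 -0.21 F [ 0.7  0.1 -0. ] open 0.997
shift if rolled first [-25.   -31.45   0.04]
```

```bash
python3 go.py 0.4496 -0.2053 17.4
```

```text
t 0.15 pos [ 0.19   -0.5425  0.404 ] jaw yaw -70.7 tilt [-0.     0.001 -1.   ] shift cm [-23.25 -35.65   0.04] roll 1.9 q6 -0.21 F [ 0.7  0.1 -0. ] open 0.997
shift if rolled first [-24.41 -34.86   0.04]
```

Emit:
move_arm(
  moves=[
    {"x": -2.9,"y": -4.45,"z": 2},
    {"x": -2.9,"y": -4.45,"z": 2},
    {"x": -2.9,"y": -4.45,"z": 2},
    {"x": -2.9,"y": -4.45,"z": 2},
    {"x": -2.9,"y": -4.45,"z": 2},
  ],
)

```text
validation failed for argument at $.mo...
```

Emit:
move_arm(
  moves=[
    {"x": -2.9,"y": -4.45},
    {"x": -2.9,"y": -4.45},
    {"x": -2.9,"y": -4.45},
    {"roll": 1.9},
    {"z": 0},
  ],
)

```text
validation failed for argument at $.mo...
```

```bash
cat > w.py <<'E'
import sys,cv2; from h import *
n=sys.argv[1]; T=tool(); c=ctrl.camera('wrist'); W=T@c['tool_from_camera']; np.savez('pics/'+n,W=W,k=[c['fx'],c['fy'],c['cx'],c['cy']])
cv2.imwrite(f'pics/{n}.png',cv2.convertScaleAbs(c['img'][:,:,::-1],alpha=1.3))
E
cat > wp.py <<'E'
# wp.py name u,v,z ... -> world
import sys; from h import *
d=np.load('pics/'+sys.argv[1]+'.npz'); k=d['k']; c=dict(fx=k[0],fy=k[1],cx=k[2],cy=k[3])
for a in sys.argv[2:]: print(a,px2w(c,*map(float,a.split(',')),T=d['W']).round(4)[:2])
E
python3 go.py 0.4496 -0.2053 17.4; python3 w.py w1
```

```text
t 0.15 pos [ 0.19   -0.5425  0.404 ] jaw yaw -70.7 tilt [-0.     0.001 -1.   ] shift cm [-23.25 -35.65   0.04] roll 1.9 q6 -0.21 F [ 0.7  0.1 -0. ] open 0.997
shift if rolled first [-24.41 -34.86   0.04]
```

View pics/w1.png

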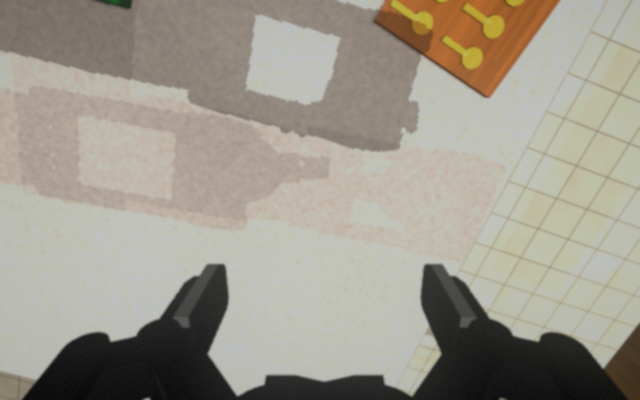

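Both calls were refused, so every row needs all five fields. The arm hasn't moved: the wrist view shows only the counter at the start pose.

Emit:
move_arm(
  moves=[
    {"gripper": 100,"x": -2.9,"y": -4.45,"z": 2,"roll": 0},
    {"gripper": 100,"x": -2.9,"y": -4.45,"z": 2,"roll": 0},
    {"gripper": 100,"x": -2.9,"y": -4.45,"z": 2,"roll": 0},
    {"gripper": 100,"x": -2.9,"y": -4.45,"z": 2,"roll": 0},
    {"gripper": 100,"x": -2.9,"y": -4.45,"z": 2,"roll": 0},
  ],
)

```text
time_s: 0.82
eef_pos: [0.3529, -0.3308, 0.3042]
eef_rot: [0.0, 0.816, -0.579, 0.0]
wrist_force: [0.3, -0.4, -0.2]
opening: 0.998
```

Emit:
move_arm(
  moves=[
    {"gripper": 100,"x": -2.9,"y": -4.45,"z": 0,"roll": 0},
    {"gripper": 100,"x": -2.9,"y": -4.45,"z": 0,"roll": 0},
    {"gripper": 100,"x": -2.9,"y": -4.45,"z": 0,"roll": 0},
    {"gripper": 100,"x": 0,"y": 0,"z": 0,"roll": 1.9},
    {"gripper": 100,"x": 0,"y": 0,"z": 0,"roll": 0},
  ],
)

```text
time_s: 1.45
eef_pos: [0.4493, -0.2061, 0.3046]
eef_rot: [0.0, 0.806, -0.592, -0.0]
wrist_force: [-0.4, -1.0, -0.4]
opening: 0.999
```

```bash
python3 go.py 0.4496 -0.2053 17.4; python3 w.py w2
```

```text
t 1.45 pos [ 0.4493 -0.2061  0.3046] jaw yaw -72.6 tilt [-0. -0. -1.] shift cm [-0.07 -0.05 -0.  ] roll 0.0 q6 0.6 F [-0.4 -1.  -0.4] open 0.999
shift if rolled first [-0.07 -0.05 -0.  ]
```

View pics/w2.png

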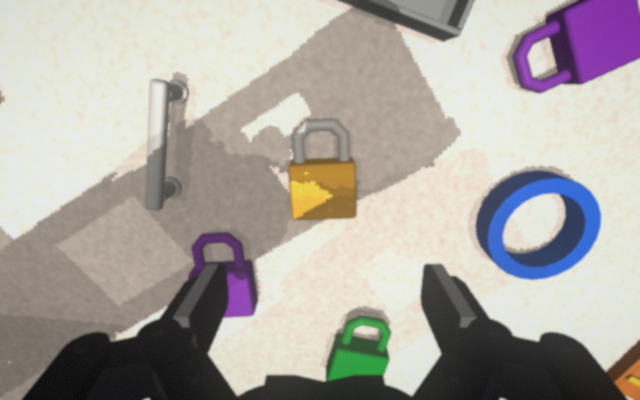

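The gold padlock sits square in the wrist view (body centre about 323,189). The pull's bar runs from (158,82) to (155,207), and the purple decoy is at about (237,290).

```bash
python3 wp.py w2 289,163,.024 354,160,.024 356,217,.024 292,219,.024 158,81,.034 155,208,.034 196,240,.01 255,312,.024
```

```text
289,163,.024 [ 0.4648 -0.1734]
354,160,.024 [ 0.4816 -0.2192]
356,217,.024 [ 0.4386 -0.2357]
292,219,.024 [ 0.4217 -0.1878]
158,81,.034 [ 0.4951 -0.0755]
155,208,.034 [ 0.4037 -0.0867]
196,240,.01 [ 0.3723 -0.1151]
255,312,.024 [ 0.327  -0.1807]
```

Emit:
move_arm(
  moves=[
    {"gripper": 100,"x": -0.1,"y": -0.2,"z": 4,"roll": -1.2},
    {"gripper": 100,"x": 0,"y": 0,"z": 4,"roll": 0},
    {"gripper": 100,"x": 0,"y": 0,"z": 3.2,"roll": 0},
    {"gripper": 100,"x": 0,"y": 0,"z": 1.9,"roll": 0},
    {"gripper": 100,"x": 0,"y": 0,"z": 0,"roll": 0},
  ],
)

```text
time_s: 2.12
eef_pos: [0.4496, -0.2053, 0.1723]
eef_rot: [-0.0, 0.811, -0.584, -0.002]
wrist_force: [-0.7, -0.4, 0.4]
opening: 0.998
```

Emit:
move_arm(
  moves=[
    {"gripper": 0,"x": 0,"y": 0,"z": 0,"roll": 0},
    {"gripper": 0,"x": 0,"y": 0,"z": 0,"roll": 0},
    {"gripper": 0,"x": 0,"y": 0,"z": 0,"roll": 0},
    {"gripper": 0,"x": 0,"y": 0,"z": 0,"roll": 0},
    {"gripper": 0,"x": 0,"y": 0,"z": 0,"roll": 0},
  ],
)

```text
time_s: 2.75
eef_pos: [0.4515, -0.2051, 0.1752]
eef_rot: [0.0, 0.812, -0.584, 0.001]
wrist_force: [-2.0, -0.3, 6.5]
opening: 0.592
```

Emit:
move_arm(
  moves=[
    {"gripper": 0,"x": 0,"y": 0,"z": -1,"roll": 0},
    {"gripper": 0,"x": 0,"y": 0,"z": -3,"roll": 0},
    {"gripper": 0,"x": 0,"y": 0,"z": -4,"roll": 8},
    {"gripper": 0,"x": 0,"y": 0,"z": -4,"roll": 8},
    {"gripper": 0,"x": 0,"y": 0,"z": 0,"roll": 0},
  ],
)

```text
time_s: 3.38
eef_pos: [0.4521, -0.2052, 0.2973]
eef_rot: [-0.0, 0.723, -0.691, 0.004]
wrist_force: [0.4, 0.1, -3.3]
opening: 0.593
```

```bash
python3 go.py 0.628 0.1965 2.6
```

```text
t 3.375 pos [ 0.4521 -0.2052  0.2973] jaw yaw -87.4 tilt [ 0.006 -0.005 -1.   ] shift cm [-39.32 -19.41  -0.08] roll 0.0 q6 0.86 F [ 0.4  0.1 -3.3] open 0.593
shift if rolled first [-39.33 -19.4   -0.08]
```

Emit:
move_arm(
  moves=[
    {"gripper": 0,"x": -4.37,"y": -2.16,"z": 0,"roll": 0},
    {"gripper": 0,"x": -4.37,"y": -2.16,"z": 0,"roll": 0},
    {"gripper": 0,"x": -4.37,"y": -2.16,"z": 0,"roll": 0},
    {"gripper": 0,"x": -4.37,"y": -2.16,"z": 0,"roll": 0},
    {"gripper": 0,"x": -4.37,"y": -2.16,"z": 0,"roll": 0},
  ],
)

```text
time_s: 4.0
eef_pos: [0.5486, 0.0203, 0.2918]
eef_rot: [0.001, 0.724, -0.69, -0.001]
wrist_force: [1.4, -1.1, -3.8]
opening: 0.597
```

Emit:
move_arm(
  moves=[
    {"gripper": 0,"x": -4.37,"y": -2.16,"z": 0,"roll": 0},
    {"gripper": 0,"x": -4.37,"y": -2.16,"z": 0,"roll": 0},
    {"gripper": 0,"x": -4.37,"y": -2.16,"z": 0,"roll": 0},
    {"gripper": 0,"x": -4.37,"y": -2.16,"z": 0,"roll": 0},
    {"gripper": 0,"x": 0,"y": 0,"z": 0,"roll": 0},
  ],
)

```text
time_s: 4.62
eef_pos: [0.627, 0.2003, 0.2913]
eef_rot: [0.001, 0.725, -0.689, -0.001]
wrist_force: [-0.9, -0.7, -3.7]
opening: 0.593
```

```bash
python3 go.py 0.628 0.1965 2.6; python3 w.py w3
```

```text
t 4.625 pos [0.627  0.2003 0.2913] jaw yaw -87.1 tilt [-0.002  0.001 -1.   ] shift cm [ 0.38 -0.08 -0.  ] roll 0.3 q6 1.65 F [-0.9 -0.7 -3.7] open 0.593
shift if rolled first [ 0.38 -0.09 -0.  ]
```

View pics/w3.png

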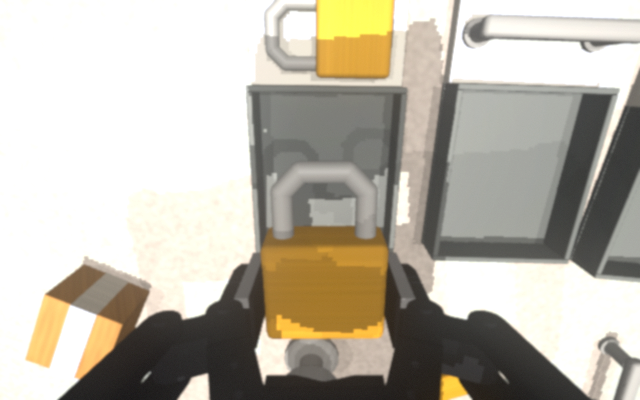

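The padlock is held level above its own bin. The bin's far rim corners are at (249,88) and (405,88), and its sample is at the top.

```bash
python3 wp.py w3 249,88,.032 405,88,.032 455,86,.032 615,90,.032 430,258,.032
```

```text
249,88,.032 [0.7025 0.2525]
405,88,.032 [0.7076 0.153 ]
455,86,.032 [0.7105 0.1214]
615,90,.032 [0.7133 0.0188]
430,258,.032 [0.5868 0.1184]
```

Emit:
move_arm(
  moves=[
    {"gripper": 0,"x": 0.1,"y": -0.1,"z": 4,"roll": 0.3},
    {"gripper": 0,"x": 0,"y": 0,"z": 3.5,"roll": 0},
    {"gripper": 0,"x": 0,"y": 0,"z": 2.3,"roll": 0},
    {"gripper": 0,"x": 0,"y": 0,"z": 1,"roll": 0},
    {"gripper": 0,"x": 0,"y": 0,"z": 0,"roll": 0},
  ],
)

```text
time_s: 5.3
eef_pos: [0.6284, 0.1959, 0.1854]
eef_rot: [0.0, 0.721, -0.693, -0.0]
wrist_force: [-0.3, 0.2, -2.4]
opening: 0.597
```

Emit:
move_arm(
  moves=[
    {"gripper": 0,"x": -0.25,"y": 0,"z": 0,"roll": 0},
    {"gripper": 0,"x": 0,"y": 0,"z": 0.3,"roll": 0},
    {"gripper": 0,"x": 0,"y": 0,"z": 0.2,"roll": 0},
    {"gripper": 0,"x": 0,"y": 0,"z": 0,"roll": 0},
    {"gripper": 0,"x": 0,"y": 0,"z": 0,"roll": 0},
  ],
)

```text
time_s: 5.92
eef_pos: [0.6283, 0.1987, 0.1807]
eef_rot: [-0.0, 0.721, -0.693, 0.0]
wrist_force: [0.1, -0.1, -3.6]
opening: 0.595
```

Emit:
move_arm(
  moves=[
    {"gripper": 0,"x": 0,"y": 0,"z": 0.1,"roll": 0},
    {"gripper": 0,"x": 0,"y": 0,"z": 0.1,"roll": 0},
    {"gripper": 0,"x": 0,"y": 0,"z": 0,"roll": 0},
  ],
)

```text
time_s: 6.3
eef_pos: [0.6284, 0.1987, 0.1792]
eef_rot: [-0.0, 0.721, -0.693, 0.0]
wrist_force: [-3.1, -1.1, 2.3]
opening: 0.596
```

Contact with the bin floor. I'll release with a small opening and lift.

Emit:
move_arm(
  moves=[
    {"gripper": 66,"x": 0,"y": 0,"z": 0,"roll": 0},
    {"gripper": 66,"x": 0,"y": 0,"z": 0,"roll": 0},
    {"gripper": 66,"x": 0,"y": 0,"z": 0,"roll": 0},
    {"gripper": 66,"x": 0,"y": 0,"z": -1,"roll": 0},
    {"gripper": 66,"x": 0,"y": 0,"z": -2.5,"roll": 0},
  ],
)

```text
time_s: 6.92
eef_pos: [0.6277, 0.1986, 0.2131]
eef_rot: [0.001, 0.721, -0.693, -0.001]
wrist_force: [-0.1, 0.8, -0.1]
opening: 0.659
```

Emit:
move_arm(
  moves=[
    {"gripper": 66,"x": 0,"y": 0,"z": -4,"roll": 0},
    {"gripper": 100,"x": 0,"y": 0,"z": -4,"roll": 0},
    {"gripper": 100,"x": 0,"y": 0,"z": 0,"roll": 0},
  ],
)

```text
time_s: 7.3
eef_pos: [0.63, 0.199, 0.2992]
eef_rot: [-0.004, 0.721, -0.693, 0.003]
wrist_force: [0.1, -0.1, -1.1]
opening: 1.002
```

```bash
python3 go.py 0.4475 0.068 19.7; python3 w.py w4
```

```text
t 7.3 pos [0.63   0.199  0.2992] jaw yaw -87.7 tilt [ 0.009  0.001 -1.   ] shift cm [12.36 18.76 -0.18] roll -17.4 q6 1.66 F [ 0.1 -0.1 -1.1] open 1.002
shift if rolled first [ 6.18 21.59 -0.18]
```

View pics/w4.png

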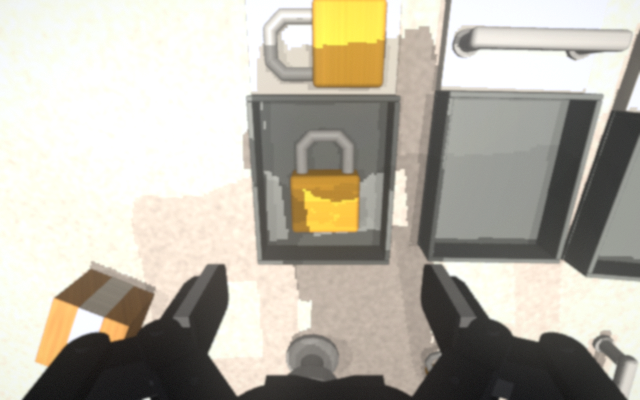

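The large padlock lies flat in its bin, roughly in the middle (325,200). The next piece is the small padlock.

Emit:
move_arm(
  moves=[
    {"gripper": 100,"x": 3.05,"y": 4.7,"z": 0,"roll": 0},
    {"gripper": 100,"x": 3.05,"y": 4.7,"z": 0,"roll": 0},
    {"gripper": 100,"x": 3.05,"y": 4.7,"z": 0,"roll": 0},
    {"gripper": 100,"x": 3.05,"y": 4.7,"z": 0,"roll": 0},
    {"gripper": 100,"x": 0,"y": 0,"z": 0,"roll": -8.7},
  ],
)

```text
time_s: 7.98
eef_pos: [0.4414, 0.0683, 0.2915]
eef_rot: [0.002, 0.772, -0.636, -0.002]
wrist_force: [1.6, -0.3, 0.1]
opening: 1.0
```

Emit:
move_arm(
  moves=[
    {"gripper": 100,"x": 0,"y": 0,"z": 0,"roll": -8.7},
    {"gripper": 100,"x": 0,"y": 0,"z": 0,"roll": 0},
    {"gripper": 100,"x": 0,"y": 0,"z": 0,"roll": 0},
  ],
)

```text
time_s: 8.35
eef_pos: [0.4451, 0.0693, 0.2932]
eef_rot: [0.0, 0.817, -0.577, -0.0]
wrist_force: [0.9, -0.7, -0.3]
opening: 0.996
```

```bash
python3 go.py 0.4475 0.0696 19.7; python3 w.py w5
```

```text
t 8.35 pos [0.4451 0.0693 0.2932] jaw yaw -70.5 tilt [-0.001  0.    -1.   ] shift cm [ 0.05 -0.23 -0.  ] roll -0.2 q6 1.12 F [ 0.9 -0.7 -0.3] open 0.996
shift if rolled first [ 0.06 -0.23 -0.  ]
```

View pics/w5.png

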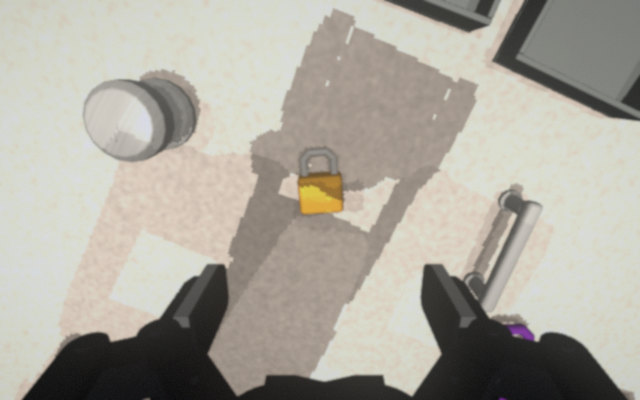

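The small padlock's body is centred at about (320,193), aligned with the view, and the knob's head is at about (125,119).

```bash
python3 wp.py w5 297,175,.018 340,172,.018 343,212,.018 302,215,.018 125,119,.044 539,206,.034 490,307,.034
```

```text
297,175,.018 [0.454  0.0942]
340,172,.018 [0.4668 0.0649]
343,212,.018 [0.4378 0.0516]
302,215,.018 [0.4248 0.0806]
125,119,.044 [0.4599 0.2077]
539,206,.034 [ 0.4946 -0.0759]
490,307,.034 [ 0.4064 -0.0844]
```

Emit:
move_arm(
  moves=[
    {"gripper": 100,"x": -0.2,"y": -0.15,"z": 4,"roll": -3.5},
    {"gripper": 100,"x": 0,"y": 0,"z": 4,"roll": 0},
    {"gripper": 100,"x": 0,"y": 0,"z": 2.4,"roll": 0},
    {"gripper": 100,"x": 0,"y": 0,"z": 1,"roll": 0},
    {"gripper": 70,"x": 0,"y": 0,"z": 0,"roll": 0},
  ],
)

```text
time_s: 9.02
eef_pos: [0.446, 0.0717, 0.1794]
eef_rot: [0.0, 0.835, -0.551, -0.0]
wrist_force: [0.1, -1.2, 0.2]
opening: 0.814
```

Emit:
move_arm(
  moves=[
    {"gripper": 0,"x": 0,"y": 0,"z": 0,"roll": 0},
    {"gripper": 0,"x": 0,"y": 0,"z": 0,"roll": 0},
    {"gripper": 0,"x": 0,"y": 0,"z": 0,"roll": 0},
    {"gripper": 0,"x": 0,"y": 0,"z": 0,"roll": 0},
    {"gripper": 0,"x": 0,"y": 0,"z": 0,"roll": 0},
  ],
)

```text
time_s: 9.65
eef_pos: [0.4468, 0.0716, 0.181]
eef_rot: [-0.001, 0.835, -0.551, 0.001]
wrist_force: [-1.4, 0.5, 6.2]
opening: 0.382
```

Emit:
move_arm(
  moves=[
    {"gripper": 0,"x": 0,"y": 0,"z": -1,"roll": 0},
    {"gripper": 0,"x": 0,"y": 0,"z": -3,"roll": 0},
    {"gripper": 0,"x": 0,"y": 0,"z": -4,"roll": 8.3},
    {"gripper": 0,"x": 0,"y": 0,"z": -3,"roll": 8.3},
    {"gripper": 0,"x": 0,"y": 0,"z": 0,"roll": 8.2},
  ],
)

```text
time_s: 10.28
eef_pos: [0.4472, 0.0716, 0.2933]
eef_rot: [0.002, -0.695, 0.719, -0.003]
wrist_force: [0.8, -0.2, -1.9]
opening: 0.376
```

Emit:
move_arm(
  moves=[
    {"gripper": 0,"x": 0,"y": 0,"z": 0,"roll": 0},
    {"gripper": 0,"x": 0,"y": 0,"z": 0,"roll": 0},
  ],
)

```text
time_s: 10.52
eef_pos: [0.4458, 0.0717, 0.2896]
eef_rot: [-0.0, -0.698, 0.716, 0.0]
wrist_force: [-0.7, 0.6, -1.3]
opening: 0.375
```

```bash
python3 go.py 0.636 -0.205 -1.8
```

```text
t 10.525 pos [0.4458 0.0717 0.2896] jaw yaw -91.4 tilt [-0.001  0.    -1.   ] shift cm [ 2.718e+01 -1.972e+01 -1.000e-02] roll 0.4 q6 1.49 F [-0.7  0.6 -1.3] open 0.375
shift if rolled first [ 2.706e+01 -1.988e+01 -1.000e-02]
```

Emit:
move_arm(
  moves=[
    {"gripper": 0,"x": 3.88,"y": -2.82,"z": 0,"roll": 0},
    {"gripper": 0,"x": 3.88,"y": -2.82,"z": 0,"roll": 0},
    {"gripper": 0,"x": 3.88,"y": -2.82,"z": 0,"roll": 0},
    {"gripper": 0,"x": 3.88,"y": -2.82,"z": 0,"roll": 0},
    {"gripper": 0,"x": 3.88,"y": -2.82,"z": 0,"roll": 0},
  ],
)

```text
time_s: 11.15
eef_pos: [0.5821, -0.1275, 0.2888]
eef_rot: [-0.0, -0.698, 0.716, 0.001]
wrist_force: [0.3, 0.5, -0.5]
opening: 0.381
```

Emit:
move_arm(
  moves=[
    {"gripper": 0,"x": 3.88,"y": -2.82,"z": 0,"roll": 0},
    {"gripper": 0,"x": 3.88,"y": -2.82,"z": 0,"roll": 0},
    {"gripper": 0,"x": 0,"y": 0,"z": 0,"roll": 0.4},
    {"gripper": 0,"x": 0,"y": 0,"z": 0,"roll": 0},
    {"gripper": 0,"x": 0,"y": 0,"z": 0,"roll": 0},
  ],
)

```text
time_s: 11.78
eef_pos: [0.6353, -0.2041, 0.2892]
eef_rot: [-0.0, -0.695, 0.719, 0.001]
wrist_force: [-0.1, 0.8, -1.4]
opening: 0.378
```

```bash
python3 go.py 0.636 -0.205 -1.8; python3 w.py w6
```

```text
t 11.775 pos [ 0.6353 -0.2041  0.2892] jaw yaw -91.9 tilt [-0.001  0.001 -1.   ] shift cm [ 0.08 -0.08 -0.  ] roll -0.1 q6 1.12 F [-0.1  0.8 -1.4] open 0.378
shift if rolled first [ 0.08 -0.07 -0.  ]
```

View pics/w6.png

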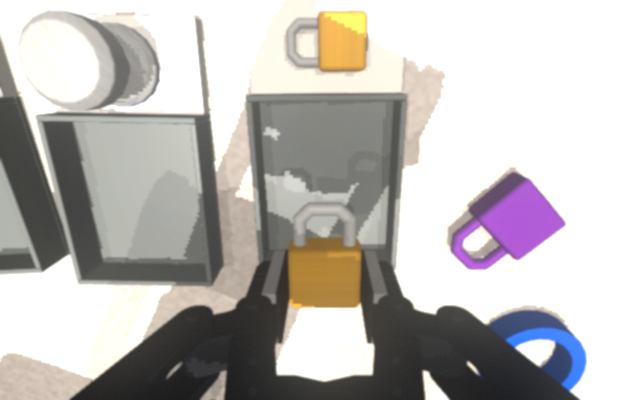

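The small padlock is level above its bin, lined up with the matching sample (342,40). The knob bin's rim corners are at (38,118), (210,118), (222,283) and (78,283).

Emit:
move_arm(
  moves=[
    {"gripper": 0,"x": 0,"y": 0,"z": 4,"roll": 0},
    {"gripper": 0,"x": 0,"y": 0,"z": 3.5,"roll": 0},
    {"gripper": 0,"x": 0,"y": 0,"z": 2,"roll": 0},
    {"gripper": 0,"x": 0,"y": 0,"z": 0.5,"roll": 0},
    {"gripper": 0,"x": 0,"y": 0,"z": 0,"roll": 0},
  ],
)

```text
time_s: 12.45
eef_pos: [0.6362, -0.2054, 0.1906]
eef_rot: [0.0, -0.695, 0.719, -0.001]
wrist_force: [0.4, -0.4, -1.5]
opening: 0.375
```

Emit:
move_arm(
  moves=[
    {"gripper": 0,"x": 0,"y": 0,"z": 0.2,"roll": 0},
    {"gripper": 0,"x": 0,"y": 0,"z": 0.1,"roll": 0},
    {"gripper": 0,"x": 0,"y": 0,"z": 0,"roll": 0},
    {"gripper": 0,"x": 0,"y": 0,"z": 0,"roll": 0},
  ],
)

```text
time_s: 12.95
eef_pos: [0.6358, -0.2054, 0.1869]
eef_rot: [0.0, -0.695, 0.719, -0.0]
wrist_force: [-0.9, -0.1, -1.5]
opening: 0.378
```

```bash
python3 wp.py w6 38,118,.032 210,118,.032 222,283,.032 78,283,.032 250,96,.032 405,96,.032
```

```text
38,118,.032 [ 0.7013 -0.0194]
210,118,.032 [ 0.6976 -0.1315]
222,283,.032 [ 0.5732 -0.1229]
78,283,.032 [ 0.5769 -0.0119]
250,96,.032 [ 0.7104 -0.159 ]
405,96,.032 [ 0.7071 -0.2578]
```

Emit:
move_arm(
  moves=[
    {"gripper": 0,"x": 0,"y": 0,"z": 0.1,"roll": 0},
    {"gripper": 0,"x": 0,"y": 0,"z": 0.1,"roll": 0},
    {"gripper": 0,"x": 0,"y": 0,"z": 0,"roll": 0},
    {"gripper": 0,"x": 0,"y": 0,"z": 0,"roll": 0},
  ],
)

```text
time_s: 13.45
eef_pos: [0.6358, -0.2054, 0.1851]
eef_rot: [-0.0, -0.695, 0.719, -0.0]
wrist_force: [-2.0, 1.0, 4.6]
opening: 0.373
```

Emit:
move_arm(
  moves=[
    {"gripper": 50,"x": 0,"y": 0,"z": 0,"roll": 0},
    {"gripper": 50,"x": 0,"y": 0,"z": 0,"roll": 0},
    {"gripper": 50,"x": 0,"y": 0,"z": 0,"roll": 0},
    {"gripper": 50,"x": 0,"y": 0,"z": -1,"roll": 0},
    {"gripper": 50,"x": 0,"y": 0,"z": -2.5,"roll": 0},
  ],
)

```text
time_s: 14.08
eef_pos: [0.6352, -0.2051, 0.2191]
eef_rot: [-0.0, -0.695, 0.719, 0.001]
wrist_force: [0.3, 0.3, -0.4]
opening: 0.501
```

Emit:
move_arm(
  moves=[
    {"gripper": 50,"x": 0,"y": 0,"z": -4,"roll": 0},
    {"gripper": 100,"x": 0,"y": 0,"z": -3,"roll": 0},
    {"gripper": 100,"x": 0,"y": 0,"z": 0,"roll": 0},
    {"gripper": 100,"x": 0,"y": 0,"z": 0,"roll": 0},
  ],
)

```text
time_s: 14.58
eef_pos: [0.6355, -0.2052, 0.2892]
eef_rot: [-0.0, -0.695, 0.719, 0.0]
wrist_force: [0.1, -0.1, 0.4]
opening: 0.995
```

```bash
python3 go.py 0.4493 -0.081 6; python3 w.py w7
```

```text
t 14.575 pos [ 0.6355 -0.2052  0.2892] jaw yaw -92.0 tilt [-0.001  0.    -1.   ] shift cm [-11.76  19.04   0.02] roll -8.0 q6 1.12 F [ 0.1 -0.1  0.4] open 0.995
shift if rolled first [-14.3   17.22   0.02]
```

View pics/w7.png

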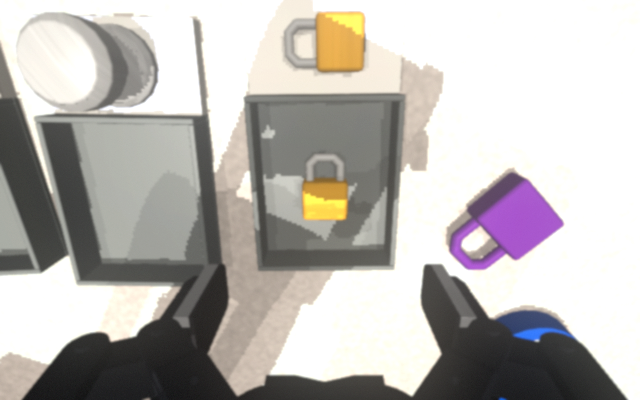

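The small padlock is flat in its bin (325,190). Now for the pull.

Emit:
move_arm(
  moves=[
    {"gripper": 100,"x": -2.94,"y": 4.76,"z": 0,"roll": 0},
    {"gripper": 100,"x": -2.94,"y": 4.76,"z": 0,"roll": 0},
    {"gripper": 100,"x": -2.94,"y": 4.76,"z": 0,"roll": 0},
    {"gripper": 100,"x": -2.94,"y": 4.76,"z": 0,"roll": 0},
    {"gripper": 100,"x": 0,"y": 0,"z": 0,"roll": -8},
  ],
)

```text
time_s: 15.25
eef_pos: [0.4454, -0.0783, 0.2868]
eef_rot: [0.001, 0.745, -0.667, -0.004]
wrist_force: [1.2, -0.3, 0.2]
opening: 0.998
```

Emit:
move_arm(
  moves=[
    {"gripper": 100,"x": 0,"y": 0,"z": 0,"roll": 0},
    {"gripper": 100,"x": 0,"y": 0,"z": 0,"roll": 0},
    {"gripper": 100,"x": 0,"y": 0,"z": 0,"roll": 0},
  ],
)

```text
time_s: 15.62
eef_pos: [0.45, -0.0816, 0.2895]
eef_rot: [0.0, 0.743, -0.67, -0.0]
wrist_force: [-0.4, 0.1, 0.6]
opening: 0.995
```

```bash
python3 go.py 0.4493 -0.081 6; python3 w.py w8
```

```text
t 15.625 pos [ 0.45   -0.0816  0.2895] jaw yaw -84.1 tilt [-0.  0. -1.] shift cm [-0.06  0.07  0.  ] roll -0.1 q6 1.03 F [-0.4  0.1  0.6] open 0.995
shift if rolled first [-0.06  0.07  0.  ]
```

View pics/w8.png

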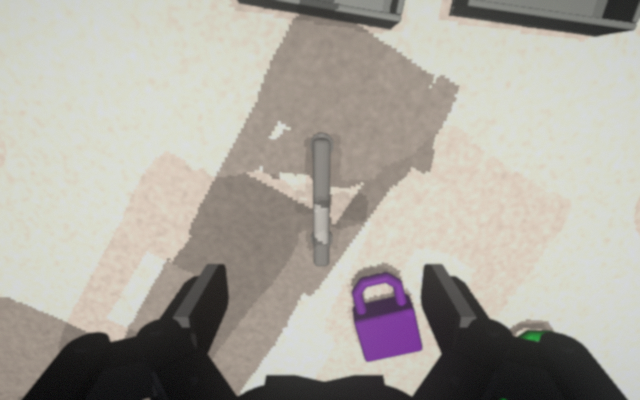

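The pull is aligned: its bar runs along column 321 from row 138 to 265. The purple decoy is clear of the fingers.

Emit:
move_arm(
  moves=[
    {"gripper": 60,"x": -0.05,"y": 0,"z": 4,"roll": 0},
    {"gripper": 60,"x": 0,"y": 0,"z": 3.2,"roll": 0},
    {"gripper": 60,"x": 0,"y": 0,"z": 2,"roll": 0},
    {"gripper": 60,"x": 0,"y": 0,"z": 1,"roll": 0},
    {"gripper": 60,"x": 0,"y": 0,"z": 0,"roll": 0},
  ],
)

```text
time_s: 16.3
eef_pos: [0.4496, -0.0807, 0.1873]
eef_rot: [0.0, 0.743, -0.669, -0.001]
wrist_force: [0.2, -0.3, 0.7]
opening: 0.602
```

Emit:
move_arm(
  moves=[
    {"gripper": 0,"x": 0,"y": 0,"z": 0,"roll": 0},
    {"gripper": 0,"x": 0,"y": 0,"z": 0,"roll": 0},
    {"gripper": 0,"x": 0,"y": 0,"z": 0,"roll": 0},
    {"gripper": 0,"x": 0,"y": 0,"z": 0,"roll": 0},
    {"gripper": 0,"x": 0,"y": 0,"z": 0,"roll": 0},
  ],
)

```text
time_s: 16.92
eef_pos: [0.45, -0.0809, 0.1885]
eef_rot: [-0.0, 0.743, -0.669, 0.001]
wrist_force: [-0.8, -0.7, 5.8]
opening: 0.119
```

```bash
python3 wp.py w8 321,136,.034 321,265,.034; python3 go.py 0.65 0.066 1.5
```

```text
321,136,.034 [ 0.4982 -0.0743]
321,265,.034 [ 0.4024 -0.0839]
t 16.925 pos [ 0.45   -0.0809  0.1885] jaw yaw -84.0 tilt [ 0.001 -0.001 -1.   ] shift cm [-1.252e+01 -2.142e+01  2.000e-02] roll 4.5 q6 1.03 F [-0.8 -0.7  5.8] open 0.119
shift if rolled first [-1.416e+01 -2.037e+01  2.000e-02]
```

Emit:
move_arm(
  moves=[
    {"gripper": 0,"x": 0,"y": 0,"z": -1,"roll": 0},
    {"gripper": 0,"x": 0,"y": 0,"z": -3,"roll": 0},
    {"gripper": 0,"x": 0,"y": 0,"z": -4,"roll": 4.5},
    {"gripper": 0,"x": 0,"y": 0,"z": -2,"roll": 0},
    {"gripper": 0,"x": 0,"y": 0,"z": 0,"roll": 0},
  ],
)

```text
time_s: 17.55
eef_pos: [0.4501, -0.0808, 0.2894]
eef_rot: [-0.001, 0.716, -0.698, 0.002]
wrist_force: [-0.5, 0.5, -1.2]
opening: 0.125
```

Emit:
move_arm(
  moves=[
    {"gripper": 0,"x": -2.83,"y": -4.04,"z": 0,"roll": 0},
    {"gripper": 0,"x": -2.83,"y": -4.04,"z": 0,"roll": 0},
    {"gripper": 0,"x": -2.83,"y": -4.04,"z": 0,"roll": 0},
    {"gripper": 0,"x": -2.83,"y": -4.04,"z": 0,"roll": 0},
    {"gripper": 0,"x": -2.83,"y": -4.04,"z": 0,"roll": 0},
  ],
)

```text
time_s: 18.18
eef_pos: [0.6483, 0.0672, 0.2855]
eef_rot: [0.001, 0.716, -0.698, -0.001]
wrist_force: [1.5, -0.3, -0.2]
opening: 0.124
```

Emit:
move_arm(
  moves=[
    {"gripper": 0,"x": 0,"y": 0,"z": 0,"roll": 0},
    {"gripper": 0,"x": 0,"y": 0,"z": 0,"roll": 0},
    {"gripper": 0,"x": 0,"y": 0,"z": 0,"roll": 0},
  ],
)

```text
time_s: 18.55
eef_pos: [0.6469, 0.0654, 0.2869]
eef_rot: [0.001, 0.716, -0.698, -0.001]
wrist_force: [-0.5, -1.0, -2.5]
opening: 0.125
```

```bash
python3 go.py 0.648 0.066 1.5; python3 w.py w9
```

```text
t 18.55 pos [0.6469 0.0654 0.2869] jaw yaw -88.6 tilt [-0.002 -0.    -1.   ] shift cm [-0.06 -0.11 -0.  ] roll -0.1 q6 1.46 F [-0.5 -1.  -2.5] open 0.125
shift if rolled first [-0.06 -0.11 -0.  ]
```

View pics/w9.png

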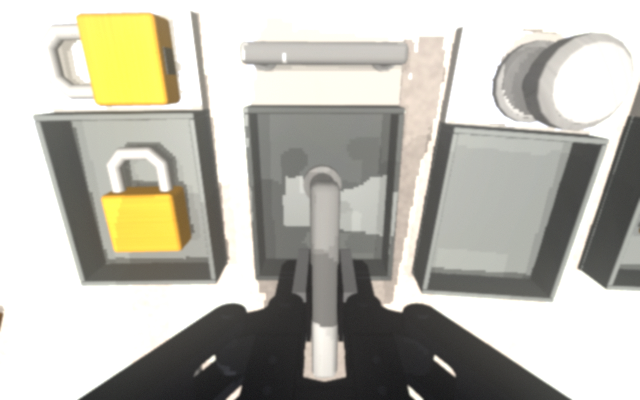

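The pull is held level above its bin, whose rim corners are at (246,108), (404,106), (394,280) and (255,280).

```bash
python3 wp.py w9 246,108,.032 404,106,.032 394,280,.032 255,280,.032 440,126,.032 607,137,.032 556,298,.032 420,291,.032
```

```text
246,108,.032 [0.7118 0.1171]
404,106,.032 [0.7156 0.0164]
394,280,.032 [0.5877 0.011 ]
255,280,.032 [0.585  0.1166]
440,126,.032 [ 0.7036 -0.0082]
607,137,.032 [ 0.6993 -0.1186]
556,298,.032 [ 0.5748 -0.1159]
420,291,.032 [ 0.5784 -0.0099]
```

Emit:
move_arm(
  moves=[
    {"gripper": 0,"x": 0,"y": 0,"z": 3,"roll": 0},
    {"gripper": 0,"x": 0,"y": 0,"z": 1.5,"roll": 0},
    {"gripper": 0,"x": 0,"y": 0,"z": 0,"roll": 0},
  ],
)

```text
time_s: 18.98
eef_pos: [0.6469, 0.0657, 0.2412]
eef_rot: [0.001, 0.716, -0.698, -0.001]
wrist_force: [0.6, -0.4, -1.0]
opening: 0.121
```

Emit:
move_arm(
  moves=[
    {"gripper": 0,"x": 0,"y": -0.3,"z": 2,"roll": 0},
    {"gripper": 0,"x": 0,"y": 0,"z": 1.7,"roll": 0},
    {"gripper": 0,"x": 0,"y": 0,"z": 0.7,"roll": 0},
    {"gripper": 0,"x": 0,"y": 0,"z": 0.2,"roll": 0},
    {"gripper": 0,"x": 0,"y": 0,"z": 0,"roll": 0},
  ],
)

```text
time_s: 19.6
eef_pos: [0.651, 0.0661, 0.1969]
eef_rot: [-0.0, 0.716, -0.698, 0.0]
wrist_force: [-0.2, 0.4, -2.1]
opening: 0.124
```

Emit:
move_arm(
  moves=[
    {"gripper": 0,"x": 0,"y": 0,"z": 0.1,"roll": 0},
    {"gripper": 0,"x": 0,"y": 0,"z": 0.1,"roll": 0},
    {"gripper": 0,"x": 0,"y": 0,"z": 0,"roll": 0},
  ],
)

```text
time_s: 19.98
eef_pos: [0.6508, 0.0661, 0.1948]
eef_rot: [-0.0, 0.716, -0.698, 0.0]
wrist_force: [-0.3, -0.8, -1.7]
opening: 0.122
```

Emit:
move_arm(
  moves=[
    {"gripper": 0,"x": 0,"y": 0,"z": 0.1,"roll": 0},
    {"gripper": 0,"x": 0,"y": 0,"z": 0.15,"roll": 0},
    {"gripper": 0,"x": 0,"y": 0,"z": 0,"roll": 0},
    {"gripper": 0,"x": 0,"y": 0,"z": 0,"roll": 0},
  ],
)

```text
time_s: 20.48
eef_pos: [0.6509, 0.0662, 0.1926]
eef_rot: [-0.0, 0.716, -0.698, 0.0]
wrist_force: [-2.0, 0.3, 3.4]
opening: 0.122
```

Emit:
move_arm(
  moves=[
    {"gripper": 35,"x": 0,"y": 0,"z": 0,"roll": 0},
    {"gripper": 35,"x": 0,"y": 0,"z": 0,"roll": 0},
    {"gripper": 35,"x": 0,"y": 0,"z": 0,"roll": 0},
    {"gripper": 35,"x": 0,"y": 0,"z": -1,"roll": 0},
    {"gripper": 35,"x": 0,"y": 0,"z": -2.5,"roll": 0},
  ],
)

```text
time_s: 21.1
eef_pos: [0.6502, 0.0661, 0.2266]
eef_rot: [0.001, 0.716, -0.698, -0.001]
wrist_force: [-1.0, 0.3, 0.5]
opening: 0.351
```

Emit:
move_arm(
  moves=[
    {"gripper": 35,"x": 0,"y": 0,"z": -4,"roll": 0},
    {"gripper": 100,"x": 0,"y": 0,"z": -4,"roll": 0},
    {"gripper": 100,"x": 0,"y": 0,"z": 0,"roll": 0},
    {"gripper": 100,"x": 0,"y": 0,"z": 0,"roll": 0},
  ],
)

```text
time_s: 21.6
eef_pos: [0.6506, 0.0661, 0.3073]
eef_rot: [-0.0, 0.716, -0.698, 0.0]
wrist_force: [-0.4, -0.1, -1.1]
opening: 0.96
```

```bash
python3 go.py 0.460 0.2065 1.5
```

```text
t 21.6 pos [0.6506 0.0661 0.3073] jaw yaw -88.5 tilt [ 0. -0. -1.] shift cm [-14.53  18.69  -0.  ] roll -0.0 q6 1.46 F [-0.4 -0.1 -1.1] open 0.96
shift if rolled first [-14.53  18.69  -0.  ]
```

Emit:
move_arm(
  moves=[
    {"gripper": 100,"x": -3.63,"y": 4.67,"z": 0,"roll": 0},
    {"gripper": 100,"x": -3.63,"y": 4.67,"z": 0,"roll": 0},
    {"gripper": 100,"x": -3.63,"y": 4.67,"z": 0,"roll": 0},
    {"gripper": 100,"x": -3.63,"y": 4.67,"z": 0,"roll": 0},
    {"gripper": 100,"x": 0,"y": 0,"z": 0,"roll": 0},
  ],
)

```text
time_s: 22.22
eef_pos: [0.4565, 0.2082, 0.3053]
eef_rot: [0.002, 0.718, -0.696, -0.002]
wrist_force: [-0.0, -0.7, -0.7]
opening: 0.999
```

Emit:
move_arm(
  moves=[
    {"gripper": 100,"x": 0,"y": 0,"z": 0,"roll": 0},
    {"gripper": 100,"x": 0,"y": 0,"z": 0,"roll": 0},
  ],
)

```text
time_s: 22.48
eef_pos: [0.4613, 0.2057, 0.3069]
eef_rot: [0.0, 0.716, -0.698, 0.0]
wrist_force: [0.1, 0.7, 0.1]
opening: 0.999
```

```bash
python3 go.py 0.460 0.2065 1.5; python3 w.py w10
```

```text
t 22.475 pos [0.4613 0.2057 0.3069] jaw yaw -88.6 tilt [-0. -0. -1.] shift cm [-0.09  0.13 -0.  ] roll -0.1 q6 1.73 F [0.1 0.7 0.1] open 0.999
shift if rolled first [-0.09  0.13 -0.  ]
```

View pics/w10.png

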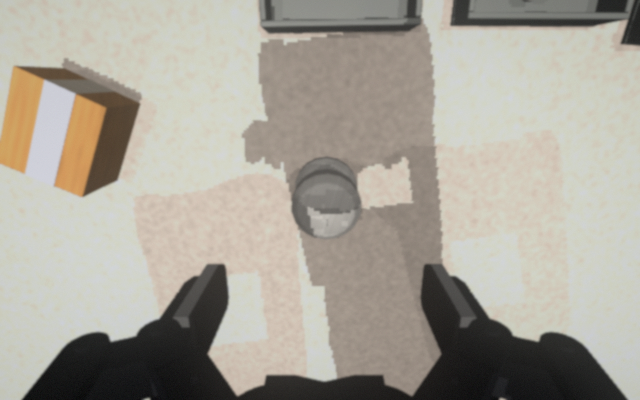

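The knob's head is at (326,204). The carton is well to the left, more than 10 cm away.

```bash
python3 wp.py w10 326,204,.044 326,168,.044 326,239,.044
```

```text
326,204,.044 [0.4597 0.2044]
326,168,.044 [0.4866 0.2051]
326,239,.044 [0.4317 0.2037]
```

Emit:
move_arm(
  moves=[
    {"gripper": 100,"x": 0.1,"y": 0.15,"z": 4,"roll": 0},
    {"gripper": 100,"x": 0,"y": 0,"z": 3.5,"roll": 0},
    {"gripper": 100,"x": 0,"y": 0,"z": 2.5,"roll": 0},
    {"gripper": 100,"x": 0,"y": 0,"z": 1,"roll": 0},
    {"gripper": 100,"x": 0,"y": 0,"z": 0,"roll": 0},
  ],
)

```text
time_s: 23.15
eef_pos: [0.4592, 0.205, 0.1968]
eef_rot: [0.0, 0.716, -0.698, -0.0]
wrist_force: [0.3, -0.8, 0.0]
opening: 1.0
```

Emit:
move_arm(
  moves=[
    {"gripper": 0,"x": 0,"y": 0,"z": 0,"roll": 0},
    {"gripper": 0,"x": 0,"y": 0,"z": 0,"roll": 0},
    {"gripper": 0,"x": 0,"y": 0,"z": 0,"roll": 0},
    {"gripper": 0,"x": 0,"y": 0,"z": 0,"roll": 0},
    {"gripper": 0,"x": 0,"y": 0,"z": 0,"roll": 0},
  ],
)

```text
time_s: 23.78
eef_pos: [0.4594, 0.2054, 0.1987]
eef_rot: [-0.001, 0.716, -0.698, 0.001]
wrist_force: [-1.1, -2.2, 7.3]
opening: 0.554
```

```bash
python3 go.py 0.637 -0.067 -2
```

```text
t 23.775 pos [0.4594 0.2054 0.1987] jaw yaw -88.5 tilt [ 0.002 -0.    -1.   ] shift cm [ 27.7  -17.03   0.04] roll 3.5 q6 1.73 F [-1.1 -2.2  7.3] open 0.554
shift if rolled first [ 26.61 -18.7    0.04]
```

Emit:
move_arm(
  moves=[
    {"gripper": 0,"x": 0,"y": 0,"z": -1,"roll": 0},
    {"gripper": 0,"x": 0,"y": 0,"z": -2,"roll": 0},
    {"gripper": 0,"x": 0,"y": 0,"z": -3.5,"roll": 0},
    {"gripper": 0,"x": 0,"y": 0,"z": -3.5,"roll": 0},
    {"gripper": 0,"x": 0,"y": 0,"z": 0,"roll": 0},
  ],
)

```text
time_s: 24.4
eef_pos: [0.4599, 0.2057, 0.3004]
eef_rot: [-0.003, 0.716, -0.698, 0.002]
wrist_force: [0.3, 0.1, -3.2]
opening: 0.559
```

Emit:
move_arm(
  moves=[
    {"gripper": 0,"x": 2.5,"y": -1.5,"z": 0,"roll": 0},
    {"gripper": 0,"x": 4.2,"y": -2.6,"z": 0,"roll": 0},
    {"gripper": 0,"x": 4.2,"y": -2.6,"z": 0,"roll": 0},
    {"gripper": 0,"x": 4.2,"y": -2.6,"z": 0,"roll": 0},
    {"gripper": 0,"x": 4.2,"y": -2.6,"z": 0,"roll": 0},
  ],
)

```text
time_s: 25.02
eef_pos: [0.5828, 0.0143, 0.2953]
eef_rot: [0.001, 0.716, -0.698, -0.001]
wrist_force: [0.7, 0.6, -3.3]
opening: 0.56
```

Emit:
move_arm(
  moves=[
    {"gripper": 0,"x": 4.2,"y": -2.6,"z": 0,"roll": 0},
    {"gripper": 0,"x": 4.2,"y": -2.5,"z": 0,"roll": 0},
    {"gripper": 0,"x": 0,"y": 0,"z": 0,"roll": 0},
    {"gripper": 0,"x": 0,"y": 0,"z": 0,"roll": 0},
    {"gripper": 0,"x": 0,"y": 0,"z": 0,"roll": 0},
  ],
)

```text
time_s: 25.65
eef_pos: [0.6352, -0.0659, 0.2963]
eef_rot: [0.0, 0.717, -0.697, -0.001]
wrist_force: [0.4, -0.1, -2.8]
opening: 0.556
```

```bash
python3 go.py 0.637 -0.067 1.5; python3 w.py w11
```

```text
t 25.65 pos [ 0.6352 -0.0659  0.2963] jaw yaw -88.4 tilt [-0.002  0.001 -1.   ] shift cm [ 0.12 -0.17 -0.  ] roll 0.1 q6 1.25 F [ 0.4 -0.1 -2.8] open 0.556
shift if rolled first [ 0.12 -0.17 -0.  ]
```

View pics/w11.png

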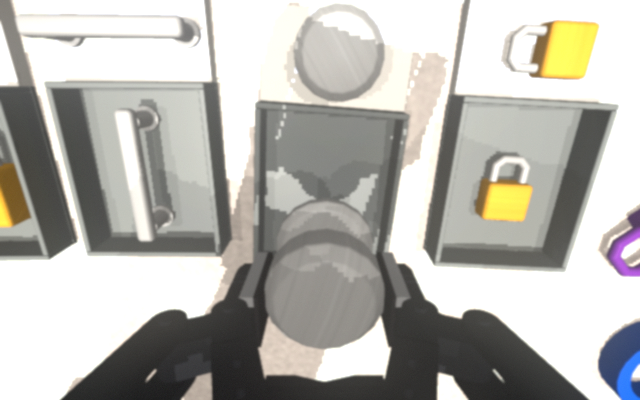

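The knob is upright above its bin, with its sample ahead of it at (339,52). The pull stands on its feet in its own bin, and the small padlock is in its bin too.

Emit:
move_arm(
  moves=[
    {"gripper": 0,"x": 0.05,"y": -0.05,"z": 4,"roll": 0},
    {"gripper": 0,"x": 0,"y": 0,"z": 3,"roll": 0},
    {"gripper": 0,"x": 0,"y": 0,"z": 1.5,"roll": 0},
    {"gripper": 0,"x": 0,"y": 0,"z": 0.5,"roll": 0},
    {"gripper": 0,"x": 0,"y": 0,"z": 0,"roll": 0},
  ],
)

```text
time_s: 26.32
eef_pos: [0.6369, -0.0675, 0.208]
eef_rot: [-0.0, 0.716, -0.698, 0.0]
wrist_force: [0.7, -0.8, -1.9]
opening: 0.557
```

Emit:
move_arm(
  moves=[
    {"gripper": 0,"x": 0,"y": 0,"z": 0.1,"roll": 0},
    {"gripper": 0,"x": 0,"y": 0,"z": 0,"roll": 0},
    {"gripper": 0,"x": 0,"y": 0,"z": 0,"roll": 0},
  ],
)

```text
time_s: 26.7
eef_pos: [0.6367, -0.0676, 0.2067]
eef_rot: [-0.0, 0.716, -0.698, 0.0]
wrist_force: [-0.1, 0.3, -2.3]
opening: 0.555
```

Emit:
move_arm(
  moves=[
    {"gripper": 0,"x": 0,"y": 0,"z": 0.15,"roll": 0},
    {"gripper": 0,"x": 0,"y": 0,"z": 0.1,"roll": 0},
    {"gripper": 0,"x": 0,"y": 0,"z": 0.1,"roll": 0},
    {"gripper": 0,"x": 0,"y": 0,"z": 0,"roll": 0},
    {"gripper": 0,"x": 0,"y": 0,"z": 0,"roll": 0},
  ],
)

```text
time_s: 27.32
eef_pos: [0.6365, -0.0676, 0.2028]
eef_rot: [0.0, 0.716, -0.698, -0.0]
wrist_force: [-1.9, 1.4, 0.8]
opening: 0.557
```

Emit:
move_arm(
  moves=[
    {"gripper": 0,"x": 0,"y": 0,"z": 0.05,"roll": 0},
    {"gripper": 68,"x": 0,"y": 0,"z": 0,"roll": 0},
    {"gripper": 68,"x": 0,"y": 0,"z": 0,"roll": 0},
    {"gripper": 68,"x": 0,"y": 0,"z": 0,"roll": 0},
    {"gripper": 68,"x": 0,"y": 0,"z": -1,"roll": 0},
  ],
)

```text
time_s: 27.95
eef_pos: [0.6361, -0.0675, 0.2116]
eef_rot: [0.0, 0.716, -0.698, -0.001]
wrist_force: [0.4, -1.0, 0.1]
opening: 0.676
```

Emit:
move_arm(
  moves=[
    {"gripper": 68,"x": 0,"y": 0,"z": -2.5,"roll": 0},
    {"gripper": 68,"x": 0,"y": 0,"z": -4,"roll": 0},
    {"gripper": 100,"x": 0,"y": 0,"z": -4,"roll": 0},
    {"gripper": 100,"x": 0,"y": 5,"z": -3,"roll": 0},
    {"gripper": 100,"x": 0,"y": 5,"z": 0,"roll": 0},
  ],
)

```text
time_s: 28.58
eef_pos: [0.5366, -0.0705, 0.351]
eef_rot: [-0.001, 0.716, -0.698, 0.003]
wrist_force: [0.6, -0.7, 0.2]
opening: 0.997
```

Emit:
move_arm(
  moves=[
    {"gripper": 100,"x": 0,"y": 5,"z": 0,"roll": 0},
    {"gripper": 100,"x": 0,"y": 0,"z": 0,"roll": 0},
    {"gripper": 100,"x": 0,"y": 0,"z": 0,"roll": 0},
    {"gripper": 100,"x": 0,"y": 0,"z": 0,"roll": 0},
  ],
)

```text
time_s: 29.08
eef_pos: [0.4876, -0.0718, 0.3479]
eef_rot: [-0.0, 0.716, -0.698, 0.001]
wrist_force: [0.1, -0.1, 0.1]
opening: 0.999
```

```bash
python3 w.py w12; python3 - <<'E'
from bench import ctrl; import cv2
c=ctrl.camera('side'); cv2.imwrite('pics/side1.png',cv2.resize(c['img'][90:320,100:420,::-1],None,fx=2.4,fy=2.4)); o=ctrl.get_obs(); print(o['time_s'],o['eef_pos'],o['wrist_force'])
E
```

```text
29.175 [ 0.48741892 -0.07163469  0.34736734] [-0.43798882 -0.13014014 -1.4720641 ]
```

View pics/w12.png

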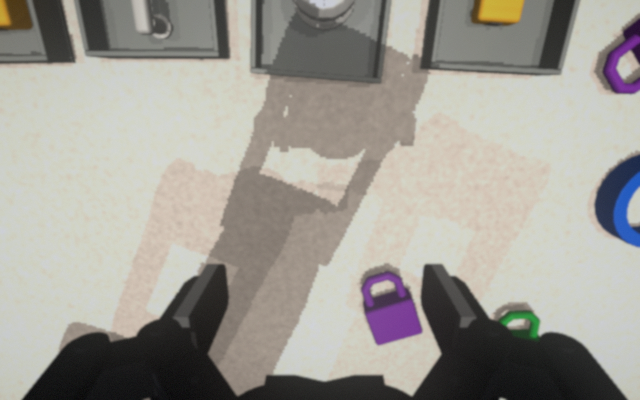

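View pics/side1.png

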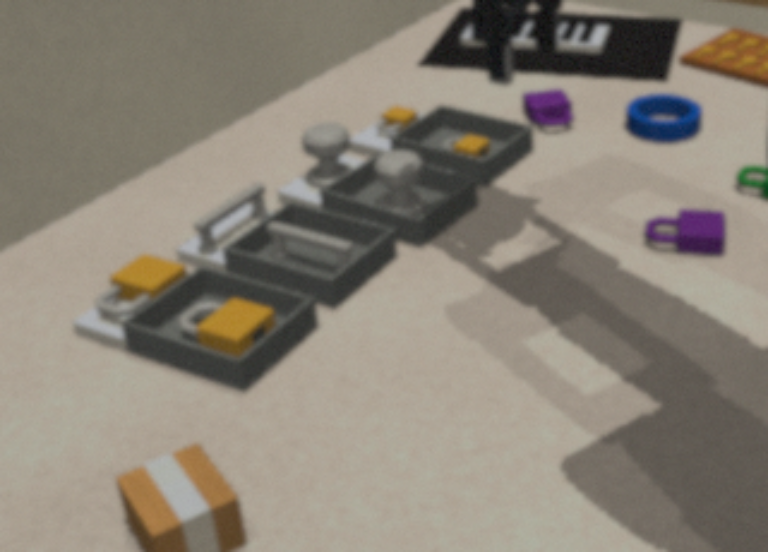

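The final side view shows all four pieces upright in their bins, and the carton and tape roll look undisturbed. The gripper is free of everything.

```bash
python3 -c "
from bench import ctrl; print(ctrl.hand_in())"
```

```text
the job is handed in; nothing more can be done
None
```

All four pieces are in the bins with their matching samples, and the job was handed in at about 29 s of robot time; the hand-in reports no verdict.

- **Placing:** I gripped each piece across its width and lowered it until the wrist force showed contact with the bin floor. Contact came at the expected height, about 4 mm above the pick height. I then opened the gripper slightly and lifted away.
- **Last checks:** The final side view shows both padlocks lying flat and the knob and pull standing upright, each in its own bin. The carton and tape roll look undisturbed by eye; I did not measure their positions. The gripper was clear of everything.
- **Failures and disagreements:** The first two move calls were refused because their rows lacked some fields; the arm did not move. Top and wrist camera positions differed by about 2–5 mm, so I used in-between values. That was well within the room in the bins.

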